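# Gather the napkin rings on their bar

### The arm

A 6-joint arm with a two-finger parallel gripper is mounted at the origin on a cart in front of the work surface, level with it; the furniture and walls round the work are solid. World frame = base frame: x ahead of the robot, y to its left, z up, the work surface at z = 0. Lengths are in m, angles in rad, forces in N, time in s.
With the tool pointing down it reaches from about 0.3 to 0.825 m from the base axis. Payload 5.4 kg.
Tool frame: the origin (TCP) lies at the very end of the fingers, on their centre line; the grasp point (between the pads) lies 19 mm behind it; z points along the fingers, y is the line along which they close (so a half turn about z gives the same grasp; the last joint's range is limited). The gripper opens to 92 mm and grips with 3 to 60 N. Pads are 20 mm wide; open, the fingers measure 128 mm over their backs; the gripper's body (75 mm by 189 mm) begins 69 mm behind the grasp point.
Start: joints at [1.013, 0.158, 1.597, -0, 1.386, -0.21], TCP at [0.196, 0.541, 0.191] pointing down, gripper open.
Joint ranges: [-2.91, 2.91], [-0.94, 2.29], [0.18, 2.7], [-1.29, 4.43], [0.17, 2.64], [-3, 3]. Speed limits (rad/s): [2.57, 2.57, 3.14, 3.14, 3.14, 3.14].

### API

Orientations are given as a rotation vector (axis times angle).
In Python, from workcell import bot gives the robot as it stands. Calls block until the motion is done:
- bot.goto(position, orientation): joint-space move of the TCP to a pose.
- bot.line_to(position, rot=None, max_speed=0.15): straight line of the TCP; rot=None keeps the orientation; max_speed is the mean speed in m/s.
- bot.set_joints(angles): joint-space move.
- bot.set_gripper(opening, newtons=None): opening from 0.0 (shut) to 1.0 (fully open); newtons is the grip in N (None keeps the last); returns when the fingers have stopped.
- bot.hold(seconds).
- bot.inverse_kinematics(position, orientation): joint angles nearest the present ones, or None.
- bot.read_camera(name): name is "side" or "top" or "wrist"; returns a dict with "pixels" (400x640x3 uint8, blue, green, red), "fx", "fy", "cx", "cy" (pixels), "R" (3x3) and "t" (3): a world point X has camera coordinates R X + t. Camera axes: x right, y down, z forward; pixel columns grow to the right and rows downward; lengths in m; the calibration is good to about 2 mm. The wrist camera is an equidistant fisheye: a pixel r from the principal point sees the ray r / f radians off the axis. A picture is of the moment at which its call begins. There is no depth.
A pose or a line that the arm cannot do raises bot.MotionError and nothing moves.
- bot.job_done(): hands the job in; it is judged then, once.
Readings, each from a call of its own:
- bot.current_clock(): time.
- bot.current_joints(): joint angles.
- bot.current_joint_vel(): joint speeds.
- bot.current_effort(): joint torques, N m.
- bot.current_ee_pos(): TCP position.
- bot.current_tool_rot(): TCP orientation.
- bot.current_contact_force(): force on the tool from outside, world axes, zero at the start.
- bot.current_ft_torque(): the same for the moment, N m.
- bot.current_opening(): opening from 0.0 (shut) to 1.0 (fully open).
- bot.current_grip_force(): force on a finger pad.
Only numpy, scipy, OpenCV 4.12 (cv2) and the standard library are available. Lean on these libraries where they do the work, as an engineer would, in place of code of your own. Each camera call takes 0.05 s, during which the arm holds its last target. There are 200 camera calls.

### The job

Take the wooden bar by its blue handle off its stand and pass it through all three napkin rings as they stand in the tray, then lift the rings off together on the bar. Lay the bar back across both forks of its stand, the same way round, with the three rings hanging on it between the forks, and let go. Do not drop a ring, and leave the other things on the worktop where they are.

Things in the scene. Friction and masses are not known exactly. Their poses are not given: they have to be found in the camera images.
- bar_handle (a point): Centre of the blue handle of a straight wooden bar (70 g, 297 mm long), on its axis. Own y runs along the bar to its tip, z up. Handle 18 mm wide (x), 90 mm long (y), 24 mm high (z), gripped across its width. At y +45 to +69 mm a neck 12 mm thick, +69 to +75 a collar 52 mm across that stops the rings, then the rod, 12 mm thick. Starts level in the stand's forks.
- bar_tip (a point): Outer end of the bar's tip, a ball 18 mm across, on the bar's axis, 252 mm from the handle's centre. Rod between collar and ball is 12 mm thick.
- stand: Fixed white-painted stand, base 90 x 200 x 16 mm, two posts with V forks of steel rod. Origin at the centre of its underside on the worktop; own y runs from near fork (y = -81 mm, takes the neck) to far fork (y = +81 mm, takes the rod near its tip). Seated, the bar's axis is 130 mm up and its handle's centre at y = -138 mm (play about 7 mm either way).
- fork_near (a point): Where the bar's axis runs when seated in the near fork, 130 mm over the worktop. Each fork is a V open upward, sides at 45 degrees, 60 mm between the prong tips; prongs 10 mm thick, tops 149 mm up.
- fork_far (a point): Where the bar's axis runs when it lies in the far fork, 130 mm over the worktop.
- tray: Fixed white-painted tray, base 90 x 130 mm, origin under its centre on the worktop, with an open V trough along its own y axis (roughly the stand's y direction). The rings stand in a row along y, about 6 mm apart (centres near y = -32, 0, +32 mm), hole centres 78 mm up. Trough edges 72 mm up, 36 mm to each side; end plates 57 mm up, below the holes.
- ring_1: Terracotta-coloured napkin ring standing on edge: outside diameter 60 mm, hole 38 mm across, 26 mm wide, 25 g. Origin at its centre (middle of the hole); own y axis runs along the hole. At the start it stands in the tray, hole in line with the trough. It is the one nearest the tray's -y end.
- ring_2: Green napkin ring standing on edge: outside diameter 60 mm, hole 38 mm across, 26 mm wide, 25 g. Origin at its centre (middle of the hole); own y axis runs along the hole. At the start it stands in the tray, hole in line with the trough. It is the middle one.
- ring_3: Dark wooden napkin ring standing on edge: outside diameter 60 mm, hole 38 mm across, 26 mm wide, 25 g. Origin at its centre (middle of the hole); own y axis runs along the hole. At the start it stands in the tray, hole in line with the trough. It is the one nearest the tray's +y end.
- timer: Bystander: round white kitchen timer, 68 mm across, 58 mm high, origin under its centre.
- rice_bowl: Bystander: white bowl with a green band, 115 mm across, 52 mm high, origin under its centre.
- bar_neck (a point): Middle of the bar's neck, on the bar's axis, 57 mm from the handle's centre towards the tip; it belongs in the near fork.
There are look-alikes about, which are no part of the job. Of the things that look like the ring_3, the smallest one is meant. Leave any pink or purple look-alike of the ring_1 alone.

How it is judged:
On the way, in this order (a step that is already met when the one before it is completed fails the run):
1. the bar passes through all three rings while they stand in the tray (y of ring_1 in the frame of bar_handle between 0.084 and 0.25 m and x of ring_1 in the frame of bar_handle between -0.018 and 0.018 m and z of ring_1 in the frame of bar_handle between -0.018 and 0.018 m and y of ring_2 in the frame of bar_handle between 0.084 and 0.25 m and x of ring_2 in the frame of bar_handle between -0.018 and 0.018 m and z of ring_2 in the frame of bar_handle between -0.018 and 0.018 m and y of ring_3 in the frame of bar_handle between 0.084 and 0.25 m and x of ring_3 in the frame of bar_handle between -0.018 and 0.018 m and z of ring_3 in the frame of bar_handle between -0.018 and 0.018 m and z of each of ring_1, ring_2, ring_3 in the frame of tray below 0.098 m and y of ring_1 in the frame of tray between -0.07 and 0.07 m and x of ring_1 in the frame of tray between -0.03 and 0.03 m and y of ring_2 in the frame of tray between -0.07 and 0.07 m and x of ring_2 in the frame of tray between -0.03 and 0.03 m and y of ring_3 in the frame of tray between -0.07 and 0.07 m and x of ring_3 in the frame of tray between -0.03 and 0.03 m), for 0.2 s.
2. all three rings are lifted clear of the tray together on the bar (y of ring_1 in the frame of bar_handle between 0.084 and 0.25 m and x of ring_1 in the frame of bar_handle between -0.018 and 0.018 m and z of ring_1 in the frame of bar_handle between -0.018 and 0.018 m and y of ring_2 in the frame of bar_handle between 0.084 and 0.25 m and x of ring_2 in the frame of bar_handle between -0.018 and 0.018 m and z of ring_2 in the frame of bar_handle between -0.018 and 0.018 m and y of ring_3 in the frame of bar_handle between 0.084 and 0.25 m and x of ring_3 in the frame of bar_handle between -0.018 and 0.018 m and z of ring_3 in the frame of bar_handle between -0.018 and 0.018 m and height (world z) of each of ring_1, ring_2, ring_3 above 0.112 m), for 0.2 s.
At the end, for the whole second after the job is handed in: The bar lies in both forks (neck within 14 mm of the near fork's middle, axis height within 6 mm there and 10 mm at the tip, tip within 12 mm sideways), all three rings hang on the rod between collar and far fork, and bar and rings are at rest (y of ring_1 in the frame of bar_handle between 0.084 and 0.209 m and x of ring_1 in the frame of bar_handle between -0.018 and 0.018 m and z of ring_1 in the frame of bar_handle between -0.018 and 0.018 m and y of ring_2 in the frame of bar_handle between 0.084 and 0.209 m and x of ring_2 in the frame of bar_handle between -0.018 and 0.018 m and z of ring_2 in the frame of bar_handle between -0.018 and 0.018 m and y of ring_3 in the frame of bar_handle between 0.084 and 0.209 m and x of ring_3 in the frame of bar_handle between -0.018 and 0.018 m and z of ring_3 in the frame of bar_handle between -0.018 and 0.018 m and horizontal distance between bar_neck and fork_near below 0.014 m and z of bar_neck in the frame of fork_near between -0.006 and 0.006 m and x of bar_tip in the frame of stand between -0.012 and 0.012 m and z of bar_tip in the frame of stand between 0.12 and 0.14 m and angle between the y axis of bar_handle and the y axis of stand, either way round below 0.1 rad and linear speed of bar below 0.03 m/s and linear speed of each of ring_1, ring_2, ring_3 below 0.05 m/s); the robot touches nothing.
It fails at once if a ring dropped to the worktop (height (world z) of any of ring_1, ring_2, ring_3 below 0.05 m).
It fails at once if the kitchen timer was moved by more than 30 mm (distance of timer from where it was at the start of the episode above 0.03 m).
It fails at once if the bowl was moved by more than 30 mm (distance of rice_bowl from where it was at the start of the episode above 0.03 m).
It also fails if it takes over 56 s, if anything falls off the work surface, if the arm or the gripper's body presses on something with over 40 N, if the wrist force passes 120 N, or if a joint passes its speed limit or range.

## Working session

There is one attempt and no reset: what is moved stays moved. The work goes in short steps, each a Python script; the robot and the scene stay as the last script left them, time stands still between calls to the robot, and variables do not carry over. Pictures are saved under pics/ and viewed, at most 12 in all, crops included, and the job is handed in when it is done.

```bash
mkdir -p pics; ls
python3 - <<'E'
from workcell import bot
import cv2,pickle,numpy as np
d={n:bot.read_camera(n) for n in("side","top","wrist")}
pickle.dump(d,open('c0.pkl','wb'))
for n in d: cv2.imwrite(f'pics/{n}0.png',d[n]["pixels"]); print(n,d[n]["fx"],d[n]["cx"],d[n]["cy"],np.round(-d[n]["R"].T@d[n]["t"],3))
print(bot.current_clock(),bot.current_tool_rot())
E
```

```text
pics
side 421.28838156515957 319.62266552446204 200.89022752548212 [0.811 0.594 1.078]
top 518.1985717315409 319.68321431491967 197.86989849214115 [0.054 0.054 1.584]
wrist 309.70691628693146 323.21424749182495 193.72139039003255 [0.123 0.565 0.384]
0.15 [-5.43478279e-01 -3.09366809e+00  2.13117842e-03]
```

View pics/side0.png

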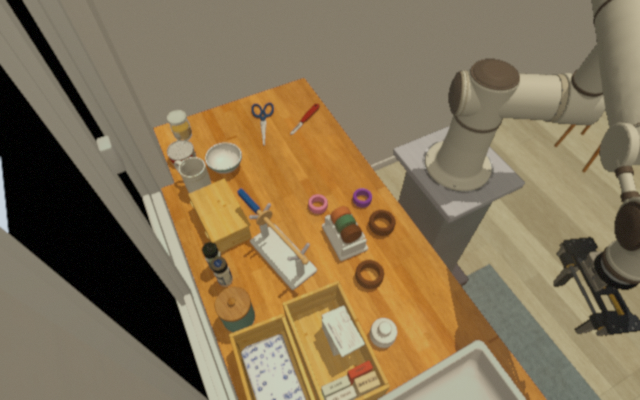

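View pics/top0.png

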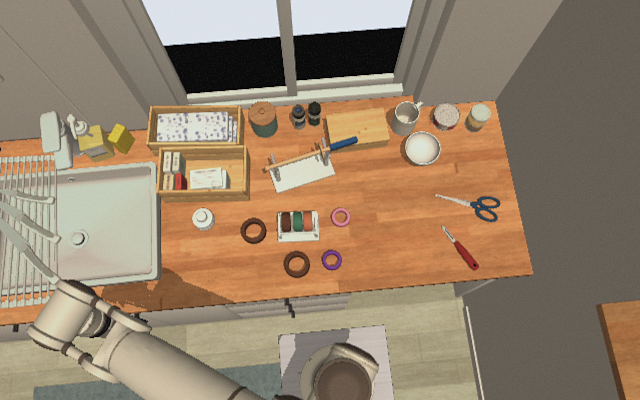

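The top view shows the stand around (302,165) with the bar handle at (343,144), and the tray around (298,225). Three things could be ring_3, the dark ring: the one in the tray at (286,222), and larger loose ones at (253,231) and (297,264). The smallest is in the tray, so that's ring_3. For ring_1, the terracotta one in the tray at (308,221) fits, and the pink (341,217) and purple (331,260) rings are look-alikes. I'll confirm both in enlarged crops.

Run:
```python
import cv2,pickle
d=pickle.load(open('c0.pkl','rb'))
def crop(n,x,y,w,h,s):
    c=cv2.resize(d[n]["pixels"][y:y+h,x:x+w],None,fx=s,fy=s,interpolation=cv2.INTER_CUBIC)
    for i in range(0,w,10): cv2.line(c,(i*s,0),(i*s,4 if i%50 else 12),(0,0,255),1); 
    for i in range(0,h,10): cv2.line(c,(0,i*s),(4 if i%50 else 12,i*s),(0,0,255),1)
    cv2.imwrite(f'pics/{n}_crop.png',c)
crop("top",240,130,125,118,5)
crop("side",230,180,150,115,5)
```

```text
(no output)
```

View pics/top_crop.png

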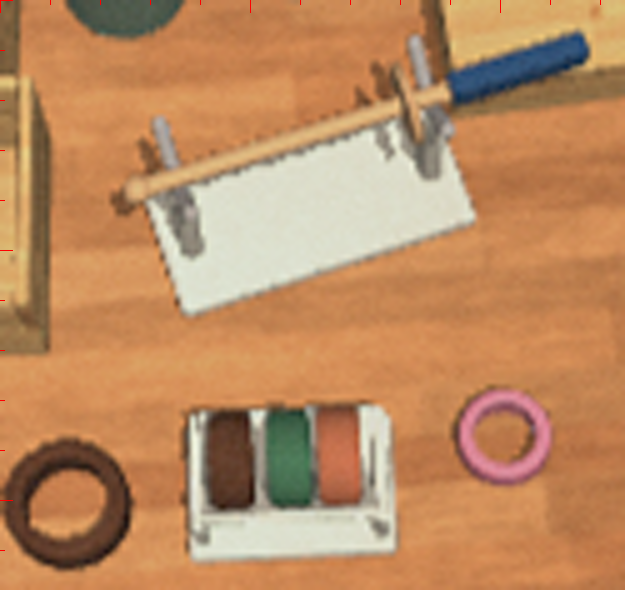

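View pics/side_crop.png

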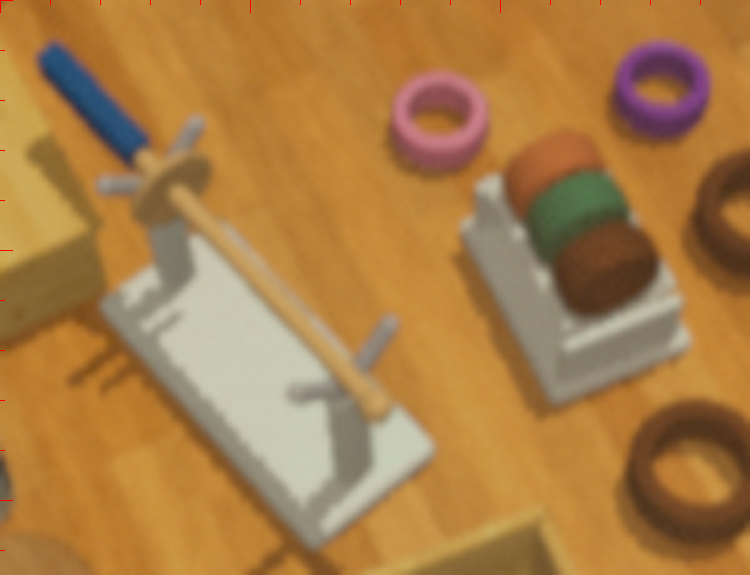

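The crops confirm it. The three tray rings have their top-view centres at crop (231,457) dark, (290,457) green and (339,455) terracotta, and the loose dark ring on the left is clearly larger. In the top crop the handle end is at (582,48), handle start (452,88) and tip (128,192). In the side crop they are at (52,56), (142,152) and (380,405).

```bash
cat > geo.py <<'E'
import numpy as np,pickle
d=pickle.load(open('c0.pkl','rb'))
OFF={"top":(240,130),"side":(230,180)}
def px(n,c): return (np.array(c)+.5)/5-.5+np.array(OFF[n])
def ray(n,uv):
    c=d[n]; v=c["R"].T@np.array([(uv[0]-c["cx"])/c["fx"],(uv[1]-c["cy"])/c["fy"],1]); return -c["R"].T@c["t"],v/np.linalg.norm(v)
def onz(n,c,z): o,v=ray(n,px(n,c)); return o+v*(z-o[2])/v[2]
def tri(a,b):
    o1,v1=ray("top",px("top",a));o2,v2=ray("side",px("side",b))
    s=np.linalg.lstsq(np.c_[v1,-v2],o2-o1,rcond=None)[0]
    p,q=o1+s[0]*v1,o2+s[1]*v2; return (p+q)/2,np.linalg.norm(p-q)
def proj(n,X):
    c=d[n];p=c["R"]@X+c["t"];uv=np.array([c["fx"]*p[0]/p[2]+c["cx"],c["fy"]*p[1]/p[2]+c["cy"]])
    return (uv+.5-np.array(OFF[n]))*5-.5
E
python3 - <<'E'
from geo import *
np.set_printoptions(precision=4,suppress=True)
for k,a,b in[("hend",(582,48),(52,56)),("hstart",(452,88),(142,152)),("tip",(128,192),(380,405)),("collar",(408,104),(172,190))]:
    print(k,*tri(a,b),onz("top",a,.13),onz("side",b,.13))
print("stand top",[onz("top",c,.016) for c in((188,313),(475,220))],[onz("side",c,.016) for c in((102,303),(312,548),(436,446))])
print("tray z0",[onz("top",c,.0) for c in((190,560),(396,550))],[onz("side",c,.0) for c in((560,404),(690,347))])
print("trough",[onz("top",c,.072) for c in((195,520),(388,512))])
print("rings",[onz("top",c,.108) for c in((231,457),(290,457),(339,455))])
print("ring top edge far",[onz("top",c,.09) for c in((231,408),(290,406),(339,405))])
E
```

```text
hend [ 0.6972 -0.1266  0.1299] 0.0016676949526012 [ 0.6964 -0.126   0.13  ] [ 0.6977 -0.1273  0.13  ]
hstart [ 0.6773 -0.0443  0.1302] 0.0004198644274603771 [ 0.6772 -0.0442  0.13  ] [ 0.6774 -0.0446  0.13  ]
tip [0.6283 0.1542 0.1331] 0.00526771894195279 [0.6276 0.1563 0.13  ] [0.6293 0.1506 0.13  ]
collar [ 0.6715 -0.017   0.1256] 0.0010136816383630339 [ 0.6692 -0.0165  0.13  ] [ 0.6724 -0.0146  0.13  ]
stand top [array([0.5866, 0.1313, 0.016 ]), array([ 0.6328, -0.0575,  0.016 ])] [array([ 0.7217, -0.0348,  0.016 ]), array([0.6771, 0.1571, 0.016 ]), array([0.5909, 0.134 , 0.016 ])]
tray z0 [array([0.4296, 0.142 , 0.    ]), array([0.4241, 0.0132, 0.    ])] [array([0.5132, 0.1359, 0.    ]), array([0.4289, 0.1382, 0.    ])]
trough [array([0.4367, 0.1333, 0.072 ]), array([0.4309, 0.0177, 0.072 ])]
rings [array([0.4637, 0.1077, 0.108 ]), array([0.4605, 0.073 , 0.108 ]), array([0.459 , 0.0442, 0.108 ])]
ring top edge far [array([0.4991, 0.1061, 0.09  ]), array([0.4971, 0.0707, 0.09  ]), array([0.495 , 0.0413, 0.09  ])]
```

```bash
cat > h.py <<'E'
import numpy as np
from scipy.spatial.transform import Rotation as Ro
from workcell import bot
G=.02                                   # grip point ahead of handle centre
un=lambda a:np.array(a)/np.linalg.norm(a)
U=un([-.233,.9725,0]); H0=np.array([.687,-.085,.13])      # seated bar
V=un([.0506,.9987,0]); R2=np.array([.4700,.0735,.078])    # tray axis, ring_2
def rot(u,pitch=0):
    x=-u; z=np.array([0,0,-1.]); return Ro.from_matrix(np.c_[x,np.cross(z,x),z]).as_rotvec()
def tcp(h,u): return np.array(h)+G*u+[0,0,-.019]
def snap(tag):
    import cv2,pickle
    d={n:bot.read_camera(n) for n in("side","top")}
    pickle.dump(d,open(f'{tag}.pkl','wb'))
    return d
E
python3 - <<'E'
from h import *
for s in(1,-1):
    r=rot(U*s); print(s,[bot.inverse_kinematics(tcp(p,u),rot(u*s)) for p,u in((H0+[0,0,.1],U),(R2-.33*V,V),(R2-.145*V,V))])
print(bot.inverse_kinematics(tcp(H0+[0,0,.0],U),rot(U)))
E
```

```text
1 [array([-2.71591163e-01,  4.32432431e-01,  1.22219507e+00, -4.44089210e-16,
        1.48696515e+00,  2.63484546e+00]), array([-7.15650275e-01,  1.42350113e-01,  1.89163911e+00, -4.44089210e-16,
        1.10760343e+00,  2.47656496e+00]), array([-3.70207545e-01,  2.63194282e-02,  2.01619642e+00, -4.44089210e-16,
        1.09907680e+00,  2.82200769e+00])]
-1 [array([-2.71591163e-01,  4.32432431e-01,  1.22219507e+00, -4.44089210e-16,
        1.48696515e+00, -5.06747198e-01]), array([-7.15650275e-01,  1.42350113e-01,  1.89163911e+00, -4.44089210e-16,
        1.10760343e+00, -6.65027696e-01]), array([-3.70207545e-01,  2.63194282e-02,  2.01619642e+00, -4.44089210e-16,
        1.09907680e+00, -3.19584966e-01])]
[-2.71591163e-01  5.01329986e-01  1.32843541e+00 -4.44089210e-16
  1.31182725e+00  2.63484546e+00]
```

```bash
sed -i 's/x=-u;/x=u*1.;/' h.py
python3 - <<'E'
from h import *
bot.set_gripper(.6)
p=bot.current_ee_pos(); bot.line_to([p[0],p[1],.29],max_speed=.2)
bot.goto(tcp(H0+[0,0,.13],U),rot(U)); 
print(bot.current_joints())
bot.line_to(tcp(H0,U),max_speed=.15)
print(bot.current_contact_force())
bot.set_gripper(0,60)
print(bot.current_opening()*92,bot.current_grip_force(),bot.current_contact_force())
bot.line_to(tcp(H0+[0,0,.03],U),max_speed=.08)
bot.line_to(tcp(H0+[0,0,.12],U),max_speed=.15)
print(bot.current_opening()*92,bot.current_contact_force(),bot.current_clock(),bot.current_ee_pos())
d=snap('c1')
import cv2
a=cv2.resize(d["top"]["pixels"][90:220,230:400],None,fx=3,fy=3,interpolation=2);b=cv2.resize(d["side"]["pixels"][130:330,200:400],None,fx=2,fy=2,interpolation=2)
c=np.zeros((400,800,3),np.uint8); c[:390,:400]=a[:,:400]; c[:,400:]=b
cv2.imwrite('pics/lift1.png',c)
E
```

```text
[-2.70156610e-01  4.20109503e-01  1.17973481e+00  2.39818129e-04
  1.54149423e+00 -5.06685450e-01]
[ 0.54253846 -0.43830238 -0.29279269]
16.725597875501705 59.99365746974945 [-1.5531725   0.30117596  0.94961652]
17.00819286482654 [-0.54798384 -0.10623912 -1.12239703] 7.1917 [ 0.68167457 -0.06541673  0.22947715]
```

View pics/lift1.png

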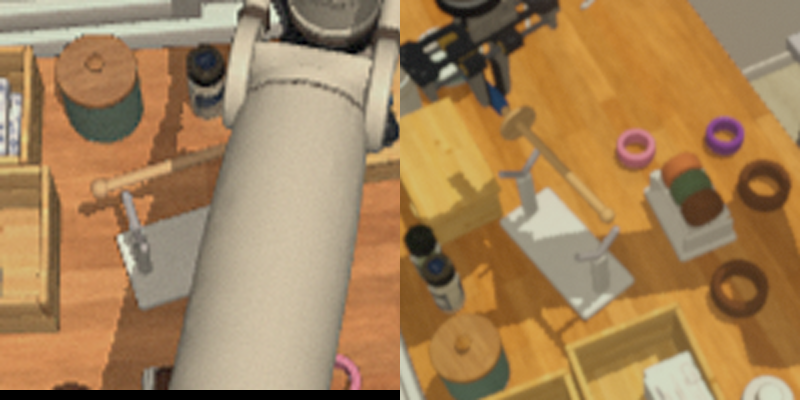

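The bar is held. Its tip is at composite (98,188) in the top half and (608,215) in the side half. I'll triangulate the tip and the collar to check level and heading.

Run:
```python
import geo,pickle
from h import *
geo.d=pickle.load(open('c1.pkl','rb')); geo.px=lambda n,c:np.array(c,float)
np.set_printoptions(precision=4,suppress=True)
T=H0+[0,0,.12]+.252*U
print(T,geo.tri((262.5,152.4),(303.9,237.3)), geo.ray)
geo.OFF={"top":(0,0),"side":(0,0)}
print([geo.proj(n,T-.008*U)/5 for n in("top","side")],"collar side",geo.proj("side",H0+[0,0,.12]+.072*U)/5)
```

```text
[0.6283 0.1601 0.25  ] (array([0.6291, 0.152 , 0.2475]), np.float64(0.002016401924121497)) <function ray at 0x7f67465c4360>
[array([262.9092, 151.8306]), array([304.2998, 237.6366])] collar side [259.6137 191.0576]
```

The prediction agrees within 1 px, so I'll move to the pre-insertion pose.

Run:
```python
from h import *
P=R2-.345*V; 
bot.goto(tcp([P[0],P[1],.25],V),rot(V))
P[2]=.081
bot.line_to(tcp(P,V),max_speed=.2)
print(bot.current_ee_pos()-tcp(P,V),bot.current_clock(),bot.current_contact_force())
d=snap('c2')
import cv2
a=cv2.resize(d["top"]["pixels"][190:270,270:370],None,fx=4,fy=4,interpolation=2);b=cv2.resize(d["side"]["pixels"][160:260,290:390],None,fx=4,fy=4,interpolation=2)
c=np.zeros((400,800,3),np.uint8); c[:320,:400]=a; c[:,400:]=b
cv2.imwrite('pics/pre.png',c)
```

```text
[ 0.00104093 -0.00059232  0.00121366] 9.4167 [ 0.46216911 -0.11861386 -0.87905431]
```

View pics/pre.png

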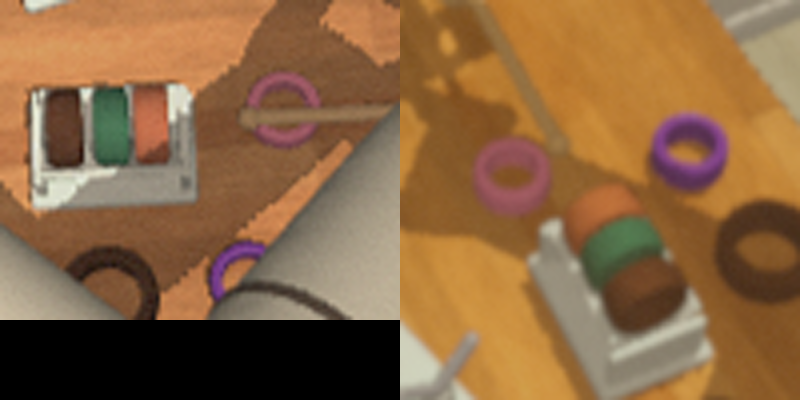

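The tip ball is at composite (245,118) in the top half and (558,145) in the side half. I'll overlay the modelled rings and rod path on the picture to check alignment.

Run:
```python
import geo,pickle,cv2
from h import *
geo.d=pickle.load(open('c2.pkl','rb'));geo.px=lambda n,c:np.array(c,float)
np.set_printoptions(precision=4,suppress=True)
P=R2-.345*V; P[2]=.081
print("tip tri",geo.tri((331.0,219.4),(329.4,196.0)),"model ball",P+.243*V)
X=np.cross(V,[0,0,1]); t=np.linspace(0,2*np.pi,60)
out=np.zeros((480,800,3),np.uint8)
for k,(n,o) in enumerate((("top",(270,205)),("side",(315,195)))):
    s=8 if k==0 else 7; w,h=400//s,480//s
    im=cv2.resize(geo.d[n]["pixels"][o[1]:o[1]+h,o[0]:o[0]+w],None,fx=s,fy=s,interpolation=2)
    geo.OFF={n:o}
    pr=lambda Q:((geo.proj(n,Q)+.5)/5*s-.5).astype(int)
    for j,c in((-.032,(255,255,0)),(0,(0,255,255)),(.032,(255,0,255))):
        for e in(-.013,.013):
            cv2.polylines(im,[np.array([pr(R2+(j+e)*V+.03*(np.cos(a)*X+np.sin(a)*np.array([0,0,1]))) for a in t])],True,c,1)
    out[:im.shape[0],400*k:400*k+im.shape[1]]=im
cv2.imwrite('pics/ov.png',out)
```

```text
tip tri (array([ 0.4655, -0.0283,  0.0784]), np.float64(0.0030443840124943873)) model ball [ 0.4648 -0.0284  0.081 ]
```

View pics/ov.png

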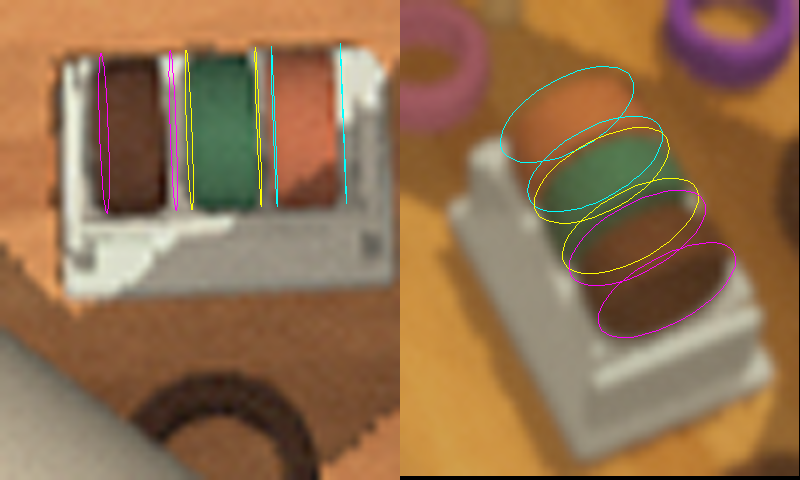

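The modelled rings sit about 2 mm too far in +x and 2 mm short in y. I'll correct that and insert, watching the contact force.

```bash
sed -i 's/R2=np.array(\[.4700,.0735/R2=np.array([.4682,.0755/' h.py
python3 - <<'E'
from h import *
Z=np.array([0,0,.0025])
for s in (.345,.29,.24,.20,.17,.146):
    bot.line_to(tcp(R2-s*V+Z,V),max_speed=.1)
    f=bot.current_contact_force(); print(s,f.round(2),round(bot.current_clock(),2))
    if np.linalg.norm(f[:2])>4: break
d=snap('c3')
import cv2
a=cv2.resize(d["top"]["pixels"][190:270,250:350],None,fx=4,fy=4,interpolation=2);b=cv2.resize(d["side"]["pixels"][160:260,290:390],None,fx=4,fy=4,interpolation=2)
c=np.zeros((400,800,3),np.uint8); c[:320,:400]=a; c[:,400:]=b
cv2.imwrite('pics/ins.png',c)
E
```

```text
0.345 [-0.22 -0.06 -0.06] 9.77
0.29 [-0.03  0.19 -1.46] 10.47
0.24 [ 0.43 -0.61 -0.29] 11.12
0.2 [ 0.22 -0.47 -0.87] 11.67
0.17 [ 0.44 -0.4  -0.72] 12.12
0.146 [ 0.04  0.06 -0.51] 12.51
```

View pics/ins.png

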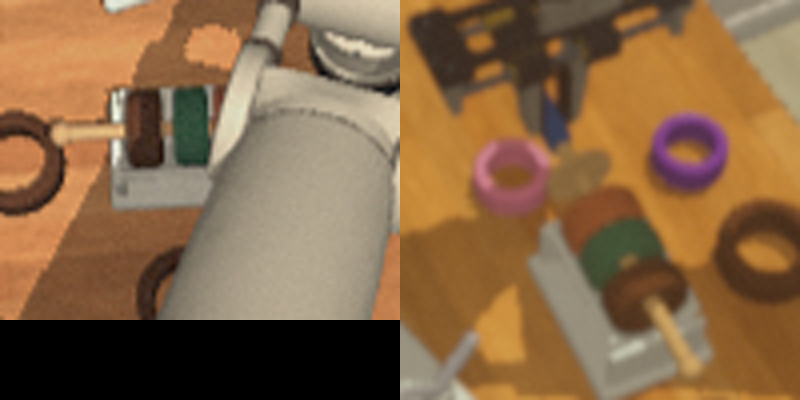

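The bar passes through all three rings: tip at top (60,132) and side (690,368), with no contact force. I'll lift slowly.

Run:
```python
from h import *
bot.hold(.4)
P=R2-.146*V
for z,v in((.1,.04),(.25,.08)):
    P[2]=z; bot.line_to(tcp(P,V),max_speed=v)
bot.hold(.3)
print(bot.current_contact_force(),bot.current_opening()*92,bot.current_clock(),bot.current_ee_pos()-tcp(P,V))
d=snap('c4')
import cv2,geo
geo.d=d;geo.OFF={"top":(0,0),"side":(0,0)}
print([geo.proj(n,P+.243*V)/5 for n in("top","side")])
a=cv2.resize(d["top"]["pixels"][180:280,240:340],None,fx=4,fy=4,interpolation=2);b=cv2.resize(d["side"]["pixels"][160:260,300:400],None,fx=4,fy=4,interpolation=2)
cv2.imwrite('pics/lift2.png',np.hstack([a,b]))
```

```text
[-0.17152604  0.52761384 -2.0566664 ] 17.033754259810422 15.975 [-2.61345698e-05 -1.30293208e-05 -7.39911070e-05]
[array([258.947171, 206.22716 ]), array([368.7078303 , 217.50268316])]
```

View pics/lift2.png

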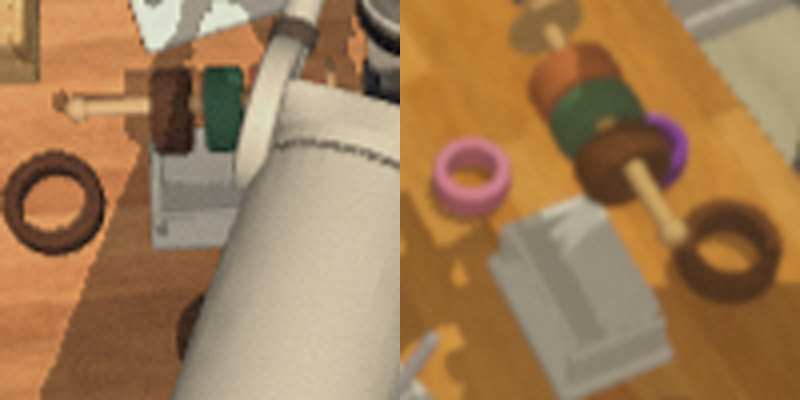

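All three rings hang on the level bar, with the tip at top (72,103) and side (675,232), within 1 px of prediction. Next I'll carry it to the stand and lower it.

Run:
```python
from h import *
bot.line_to(tcp(H0+[0,0,.12],U),rot(U),max_speed=.09)
bot.line_to(tcp(H0+[0,0,.03],U),max_speed=.09)
print(bot.current_contact_force(),bot.current_clock())
for z in(.012,.006,.003,.001):
    bot.line_to(tcp(H0+[0,0,z],U),max_speed=.03)
    f=bot.current_contact_force(); print(z,f.round(2))
    if abs(f[2]+2)>6: break
d=snap('c5')
import cv2,geo
geo.d=d;geo.OFF={"top":(0,0),"side":(0,0)}
print(bot.current_clock(),[geo.proj(n,H0+.243*U)/5 for n in("top","side")])
a=cv2.resize(d["top"]["pixels"][110:210,250:350],None,fx=4,fy=4,interpolation=2);b=cv2.resize(d["side"]["pixels"][190:290,230:330],None,fx=4,fy=4,interpolation=2)
cv2.imwrite('pics/seat.png',np.hstack([a,b]))
```

```text
[-1.10575093  0.13589757 -1.70609147] 19.8333
0.012 [ 0.02 -0.5  -1.52]
0.006 [-0.48 -0.75 -1.24]
0.003 [ 0.84 -0.38 -0.76]
0.001 [-0.23  0.49  0.04]
21.5333 [array([267.19405484, 167.38953971]), array([305.74992661, 261.41104034])]
```

View pics/seat.png

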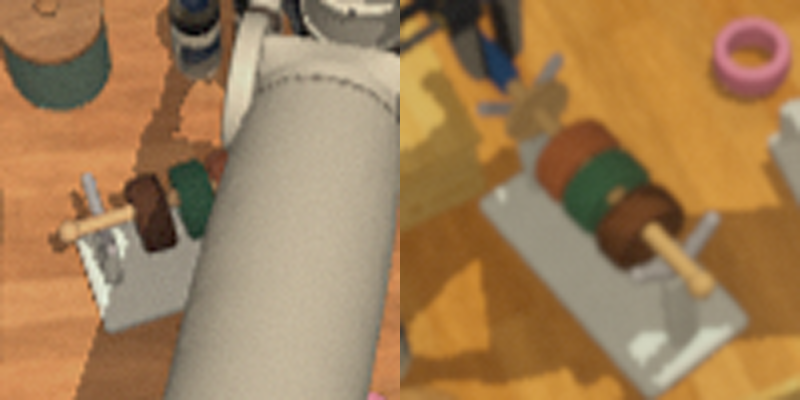

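The bar lies in both forks, with the tip at top (67,230) and side (702,283). The rings hang between the forks and the wrist load is gone. I'll release and retreat.

Run:
```python
from h import *
bot.set_gripper(.25); bot.set_gripper(.6)
p=bot.current_ee_pos()
bot.line_to([p[0],p[1],.25],max_speed=.1)
bot.goto([.45,-.3,.35],bot.current_tool_rot())
bot.hold(1)
print(bot.current_clock())
d=snap('c6')
import cv2
a=cv2.resize(d["top"]["pixels"][120:220,260:360],None,fx=4,fy=4,interpolation=2);b=cv2.resize(d["side"]["pixels"][180:280,230:330],None,fx=4,fy=4,interpolation=2)
cv2.imwrite('pics/end.png',np.hstack([a,b]))
```

```text
26.3
```

View pics/end.png

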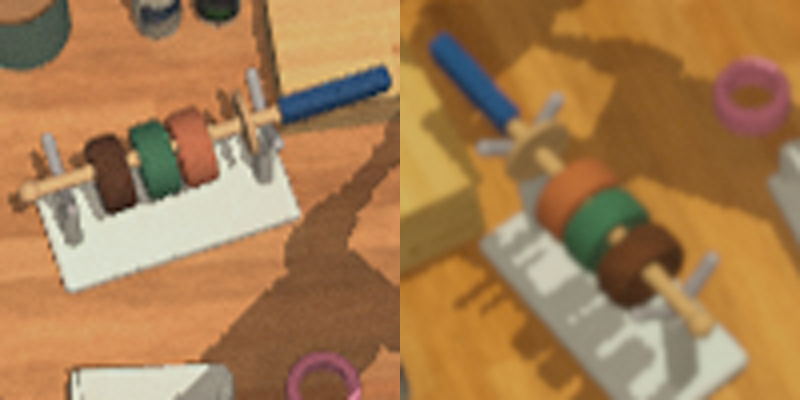

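The bar is seated in both forks, with its handle at top (335,95) and tip at (28,193). The three rings hang between the collar and the far fork.

```bash
python3 -c "
from workcell import bot
print(bot.job_done())"
```

```text
the job is handed in; nothing more can be done
None
```

The bar is back across both forks of its stand, the same way round, with all three rings hanging between collar and far fork; I handed the job in at about 26 s of the 56 s allowed, and no verdict was returned.

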